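# Pull the filter plate and hold it over the catch cup

### The job

First stand the steel cup upright on the bench midway between the white filter unit and the closed jar, in line with them, and let it go. Then lift the unit's cover flap by its bar right up until it stands upright by itself, draw the filter plate straight up out of its slot, and finish holding the plate still in the gripper, upright, centred over the cup and a few centimetres above its rim. Do not put the plate down; leave the flap open and everything else where it is.

Things in the scene. Friction and masses are not known exactly. Their poses are not given: they have to be found in the camera images.
- unit: white filter unit fixed to the bench: open housing 150 (x) x 130 (y) x 75 mm high, 6 mm walls, under a hollow flap of the same outline, 45 mm high. Origin: centre of its underside; x points from the front (bar, robot side) to the hinge, z up. A slot at x = -10 mm, y = 0, up to 46 mm high, holds the plate with 2 mm play. Jar and cup start 270-300 mm off, one on its +y, the other on its -y side
- flap (a joint): angle of the cover flap: 0 closed, grows as its front edge is lifted, stop at 1.9 rad, 1.57 is upright. Starts at 0 to 0.2. A stiff hinge (0.35 N m): it stays at any angle where it is left. Stand it well up (1.5 rad or more) to clear the way to the plate
- flap_bar (a point): middle of the flap's handle: round steel bar 12 mm thick, 80 mm long along the unit's y, carried at its ends by two arms 36 mm in front of the flap's front face; free above and below. In the flap's closed frame it lies 186 mm in front of the hinge axis and 22 mm above it; it swings with the flap and can turn between two pads
- flap_hinge (a point): middle of the flap's hinge axis, which runs along the unit's y axis, at the housing's far upper edge, 75 mm above the bench
- plate_grip (a point): point to grasp on the loose filter plate (aluminium frame, dark mesh, about 90 g): middle of its grip tab, 15 mm below the top. Tab 12 (x) x 24 (y) x 40 mm high on a frame 10 x 44 x 60 mm, 100 mm high in all, z up. In the slot its axes are the unit's, its foot is 6 mm above the bench and the tab stands 31 mm above the housing's rim, hidden under the closed flap
- plate_bottom (a point): middle of the filter plate's lower edge, 85 mm below plate_grip; same axes
- cup_center (a point): centre, half-way up, of the loose open steel cup: round, straight-sided, 56 mm across, 65 mm high, 3 mm walls, 120 g; z is its axis, up
- jar: closed round white jar with a steel lid, 68 mm across, 95 mm high, 500 g, loose; origin at the centre of its underside
- cast_a: bystander: white plaster jaw cast, about 70 x 60 x 32 mm, behind the unit; origin under its centre
- cast_b: bystander: the second, equal plaster cast, far left; origin under its centre
- bowl: bystander: dark rubber mixing bowl, 100 mm across, 45 mm high, behind the unit; origin under its centre
- mirror: bystander: steel mouth mirror, 155 mm long, 10 mm high, lying between the robot and the unit; origin under the middle of its 110 mm handle, x along the handle
- putty: bystander: grey putty box, 50 x 50 x 32 mm, far right; origin under its centre
Things that resemble listed ones, but are neither listed nor needed, are in the scene too. What is shaped like the unit but red is not meant.

How it is judged:
By the outcome, as a careful person would: the job done as asked, in the order asked, and still so for the second after the job is handed in, while the arm keeps its last pose, push and grip.
It also fails if it takes over 69 s, if anything falls off the work surface, if the arm or the gripper's body presses on something with over 40 N, if the wrist force passes 120 N, or if a joint passes its speed limit or range.

### The arm

A 6-joint arm with a two-finger parallel gripper is mounted at the origin on the work surface. World frame = base frame: x ahead of the robot, y to its left, z up, the work surface at z = 0. Lengths are in m, angles in rad, forces in N, time in s.
With the tool pointing down it reaches from about 0.275 to 0.875 m from the base axis. Payload 12.5 kg.
Tool frame: the origin (TCP) lies at the very end of the fingers, on their centre line; the grasp point (between the pads) lies 19 mm behind it; z points along the fingers, x is the direction in which the jaws open and shut, and the axes are right-handed (so a half turn about z gives the same grasp; the last joint's range is limited). The gripper opens to 85 mm and grips with 20 to 120 N. Pads are 22 mm wide; open, the fingers measure 114 mm over their backs; the gripper's body (76 mm by 85 mm) begins 54 mm behind the grasp point. The pads swing forward as they close: fully open they stand 13 mm farther back than shut.
Start: joints at [-1.363, 0.351, 1.652, -0, 1.139, -0.085], TCP at [0.159, -0.527, 0.205] pointing down, gripper open.
Joint ranges: [-2.75, 2.75], [-0.79, 2.1], [0.01, 2.65], [-1.57, 4.71], [0.07, 3.14], [-2.87, 2.87]. Speed limits (rad/s): [2.22, 2.22, 2.79, 3.14, 3.14, 3.14].

### API

Orientations are given as a unit quaternion [w, x, y, z].
In Python, from rig import arm, viewer, job gives the robot as it stands. Calls block until the motion is done:
- arm.goto(position, orientation): joint-space move of the TCP to a pose.
- arm.move_straight(position, attitude=None, velocity=0.15, until_force=None): straight line of the TCP; attitude=None keeps the orientation; velocity is the mean speed in m/s. With until_force (N) it stops when the force on the tool has changed by that much, and returns True; else False.
- arm.set_joints(angles): joint-space move.
- arm.set_gripper(opening): opening from 0.0 (shut) to 1.0 (fully open); the grip force is fixed at half the most; returns when the fingers have stopped.
- arm.wait(seconds).
- arm.solve_ik(position, orientation): joint angles nearest the present ones, or None.
- viewer.read_camera(name): name is "scene" or "side" or "wrist"; returns a dict with "frame" (420x560x3 uint8, red, green, blue), "range_z" (420x560 float32, m along the optical axis (not along the pixel's ray), 0 where there is no reading), "mtx" (3x3 intrinsics, pixels), "dist" ([k1, k2, p1, p2, k3] as OpenCV has them; the pictures are not rectified), "world_to_cam" (4x4, takes a point from world to camera coordinates). Camera axes: x right, y up, looking along -z (the intrinsics and any distortion apply to the point x, -y, -z); pixel columns grow to the right and rows downward; lengths in m; the calibration is good to about 2 mm. A picture is of the moment at which its call begins.
A pose or a line that the arm cannot do raises arm.IKError and nothing moves.
- job.job_done(): hands the job in, once; it reports no verdict.
Readings, each from a call of its own:
- arm.get_clock(): time.
- arm.get_qpos(): joint angles.
- arm.get_qd(): joint speeds.
- arm.get_joint_torque(): joint torques, N m.
- arm.get_tcp_pos(): TCP position.
- arm.get_eef_rot(): TCP orientation.
- arm.get_contact_force(): force on the tool from outside, world axes, zero at the start.
- arm.get_wrist_torque(): the same for the moment, N m.
- arm.get_grip_width(): opening from 0.0 (shut) to 1.0 (fully open).
Only numpy, scipy, OpenCV 4.12 (cv2) and the standard library are available. Lean on these libraries where they do the work, as an engineer would, in place of code of your own. Each camera call takes 0.05 s, during which the arm holds its last target.

## Working session

There is one attempt and no reset: what is moved stays moved. The work goes in short steps, each a Python script; the robot and the scene stay as the last script left them, time stands still between calls to the robot, and variables do not carry over. Pictures are saved under pics/ and viewed, and the job is handed in when it is done.

```bash
mkdir -p pics; ls
python3 - <<'E'
from rig import arm, viewer, job
import cv2,pickle
for n in ["scene","side","wrist"]:
    d=viewer.read_camera(n); pickle.dump(d,open(f"{n}0.pkl","wb"))
    cv2.imwrite(f"pics/{n}0.png",d["frame"][:,:,::-1]); print(n,d["mtx"].tolist(),d["dist"],d["world_to_cam"].round(3).tolist())
print(arm.get_clock(),arm.get_eef_rot())
E
```

```text
pics
scene [[431.9159152752476, 0.0, 280.8935277760472], [0.0, 431.9159152752476, 209.68298103527616], [0.0, 0.0, 1.0]] [0.02677449 0.         0.         0.         0.        ] [[-0.749, 0.662, -0.01, 0.443], [-0.446, -0.494, 0.746, 0.206], [0.489, 0.564, 0.666, -1.819], [0.0, 0.0, 0.0, 1.0]]
side [[409.4853220384842, 0.0, 280.661277278884], [0.0, 409.4853220384842, 208.42551701666926], [0.0, 0.0, 1.0]] [-0.02419776  0.          0.          0.          0.        ] [[-0.939, -0.344, -0.001, 0.569], [0.221, -0.605, 0.765, -0.204], [-0.264, 0.718, 0.644, -0.942], [0.0, 0.0, 0.0, 1.0]]
wrist [[307.9590097811284, 0.0, 276.1741674901328], [0.0, 307.9590097811284, 212.85612365421082], [0.0, 0.0, 1.0]] [-0.06372169  0.          0.          0.          0.        ] [[0.288, -0.958, -0.002, -0.549], [0.906, 0.273, -0.324, 0.042], [0.31, 0.091, 0.946, -0.382], [0.0, 0.0, 0.0, 1.0]]
0.15 [-3.02695349e-04  8.02704423e-01 -5.96376889e-01 -3.50777686e-04]
```

View pics/scene0.png

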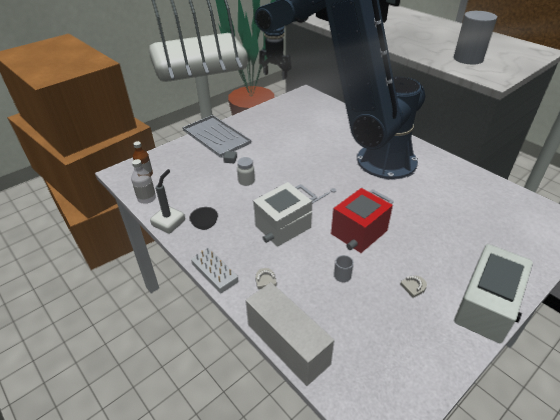

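View pics/side0.png

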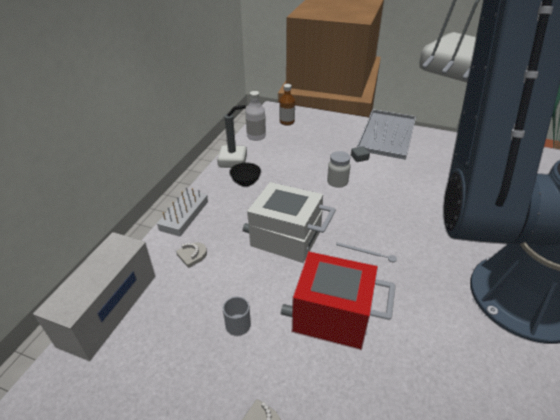

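View pics/wrist0.png

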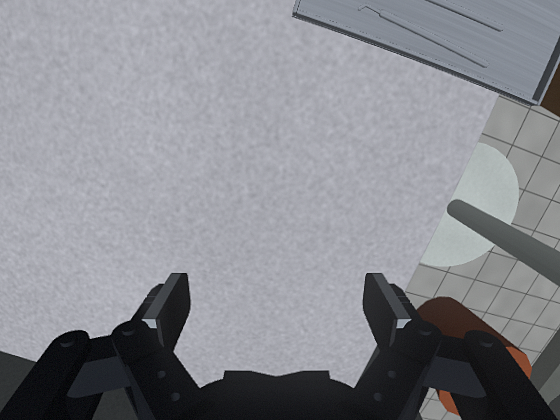

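```bash
cat > h.py <<'E'
import numpy as np,cv2,pickle
def cloud(d):
    Z=d["range_z"]; h,w=Z.shape
    u,v=np.meshgrid(np.arange(w),np.arange(h))
    p=cv2.undistortPoints(np.stack([u,v],-1).reshape(-1,1,2).astype(float),d["mtx"],np.array(d["dist"])).reshape(h,w,2)
    P=np.stack([p[...,0]*Z,-p[...,1]*Z,-Z],-1)
    T=np.linalg.inv(d["world_to_cam"])
    W=P@T[:3,:3].T+T[:3,3]; W[Z==0]=np.nan
    return W
def ray(d,u,v,z):
    "world point on pixel ray at height z"
    p=cv2.undistortPoints(np.array([[[u,v]]],float),d["mtx"],np.array(d["dist"]))[0,0]
    T=np.linalg.inv(d["world_to_cam"]); o=T[:3,3]; r=T[:3,:3]@np.array([p[0],-p[1],-1]); return o+r*(z-o[2])/r[2]
def proj(d,P):
    P=np.atleast_2d(P); c=P@d["world_to_cam"][:3,:3].T+d["world_to_cam"][:3,3]
    c=c*[1,-1,-1]
    return cv2.projectPoints(c,np.zeros(3),np.zeros(3),d["mtx"],np.array(d["dist"]))[0][:,0]
def load(n): return pickle.load(open(n,"rb"))
E
python3 - <<'E'
from h import *
for n in ["scene","side"]:
    d=load(n+"0.pkl"); W=cloud(d)
    f=d["frame"][:,:,::-1]
    boxes={"scene":[("unit",235,165,345,255),("cup",320,245,370,295),("jar",225,145,270,195)],"side":[("unit",230,175,350,270),("cup",210,285,265,345),("jar",315,140,365,195)]}[n]
    for nm,a,b,c,e in boxes:
        cv2.imwrite(f"pics/{n}_{nm}.png",cv2.resize(f[b:e,a:c],None,fx=5,fy=5,interpolation=cv2.INTER_CUBIC))
    pts={"scene":[("unittop",285,200),("jar",246,163),("cup",343,262),("cupbody",343,273),("red",362,205)],"side":[("unittop",287,203),("jar",340,158),("cupbody",236,322),("cup",236,306)]}[n]
    for nm,u,v in pts: print(n,nm,W[v,u].round(4))
    print("table",W[300,150] ,W[330,400])
E
cd pics
python3 - <<'E'
import cv2,numpy as np
for n in["scene","side"]:
    a=cv2.imread(f"{n}_cup.png");b=cv2.imread(f"{n}_jar.png")
    h=max(a.shape[0],b.shape[0]);o=np.zeros((h,a.shape[1]+b.shape[1],3),np.uint8);o[:a.shape[0],:a.shape[1]]=a;o[:b.shape[0],a.shape[1]:]=b
    cv2.imwrite(f"{n}_cj.png",o)
E
```

```text
scene unittop [0.5837 0.0147 0.1258]
scene jar [ 0.5276 -0.2709  0.0986]
scene cup [0.577  0.2794 0.0335]
scene cupbody [0.6171 0.3148 0.0439]
scene red [0.4115 0.2019 0.1239]
table [ 0.93745339 -0.62884472 -0.75007966] [0.6228075  0.53807495 0.00248403]
side unittop [0.5851 0.0104 0.124 ]
side jar [ 0.5187 -0.2752  0.0956]
side cupbody [0.5841 0.3229 0.0517]
side cup [0.6067 0.2768 0.0362]
table [ 8.13253889e-01  3.06310294e-01 -4.87352192e-04] [0.26330739 0.19092376 0.00154351]
```

View pics/scene_cj.png

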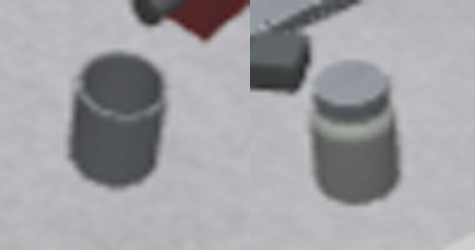

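View pics/side_cj.png

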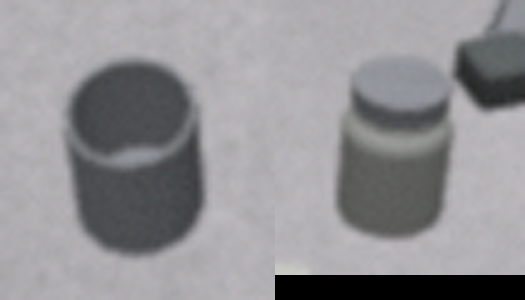

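View pics/scene_unit.png

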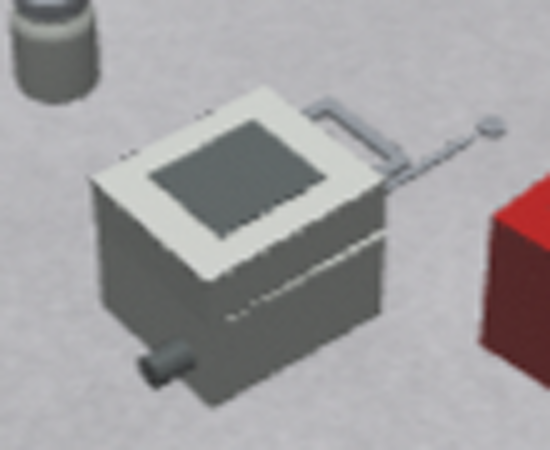

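View pics/side_unit.png

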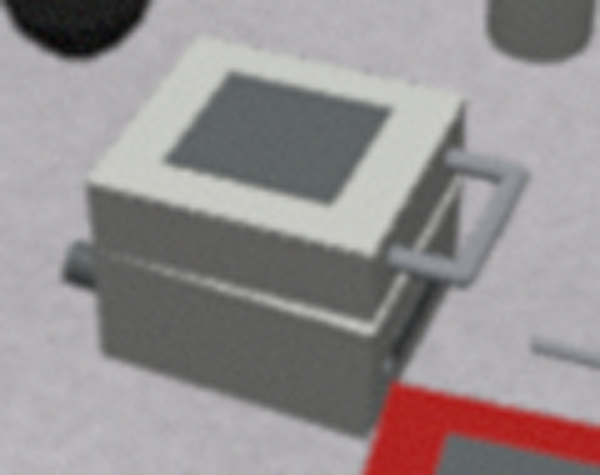

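Run:
```python
from h import *
def circ(P):
    A=np.c_[2*P,np.ones(len(P))]; s=np.linalg.lstsq(A,(P**2).sum(1),rcond=None)[0]
    return s[:2],np.sqrt(s[2]+s[:2]@s[:2])
allp=[]
for n in ["scene","side"]:
    d=load(n+"0.pkl"); W=cloud(d); P=W.reshape(-1,3); c=d["frame"].reshape(-1,3).astype(int)
    m=np.isfinite(P[:,0])&(abs(P[:,0]-.58)<.12)&(abs(P[:,1])<.13)&(P[:,2]>.1)
    Q=P[m]; cc=c[m]
    # plane ransac-ish
    q=Q
    for _ in range(10):
        A=np.c_[q[:,:2],np.ones(len(q))]; s=np.linalg.lstsq(A,q[:,2],rcond=None)[0]
        r=Q[:,2]-np.c_[Q[:,:2],np.ones(len(Q))]@s; q=Q[abs(r)<.005]
    t=np.arctan(np.hypot(s[0],s[1])); print(n,"plane",s,"tilt",t,len(q),q.mean(0))
    print(" tilt dir deg",np.degrees(np.arctan2(-s[1],-s[0])))
    r=cv2.minAreaRect(q[:,:2].astype(np.float32)*1000); print(" rect",r,cv2.boxPoints(r).round(1).tolist())
    # housing faces
    m=np.isfinite(P[:,0])&(abs(P[:,0]-.6)<.15)&(abs(P[:,1])<.15)&(P[:,2]>.015)&(P[:,2]<.065)&(c.max(1)-c.min(1)<40)
    r=cv2.minAreaRect(P[m][:,:2].astype(np.float32)*1000); print(" house",r,cv2.boxPoints(r).round(1).tolist())
    np.save(n+"_house.npy",P[m]); np.save(n+"_top.npy",q)
    # cup, jar
    for nm,x,y,zt in [("cup",.60,.30,.065),("jar",.52,-.275,.095)]:
        m=np.isfinite(P[:,0])&(np.hypot(P[:,0]-x,P[:,1]-y)<.07)&(P[:,2]>.008)
        Q=P[m]
        top=Q[Q[:,2]>zt-.006]; print(" ",nm,"zmax",Q[:,2].max(),"top bb mid",(top[:,:2].max(0)+top[:,:2].min(0))/2,np.ptp(top[:,:2],axis=0),len(top))
        w=Q[(Q[:,2]<(.06 if nm=="cup" else .06))&(Q[:,2]>.01)]
        print("   wall circ",circ(w[:,:2]))
        b=cv2.minEnclosingCircle((Q[:,:2]*1000).astype(np.float32)); print("   enclosing",b)
```

```text
scene plane [-0.04474111 -0.00348012  0.15074653] tilt 0.044846166645881196 1201 [0.59423116 0.00949364 0.12412693]
 tilt dir deg 4.4477132718362045
 rect ((591.6718139648438, 5.477607727050781), (134.41014099121094, 153.1475067138672), 85.38191223144531) [[509.8999938964844, -55.29999923706055], [662.5999755859375, -67.69999694824219], [673.4000244140625, 66.30000305175781], [520.7999877929688, 78.5999984741211]]
 house ((598.67041015625, 66.96542358398438), (105.67851257324219, 268.733642578125), 45.90713882446289) [[465.3999938964844, 122.5], [658.4000244140625, -64.5], [731.9000244140625, 11.399999618530273], [538.9000244140625, 198.39999389648438]]
  cup zmax 0.06938260660091267 top bb mid [0.59718671 0.29614319] [0.05792217 0.05549415] 82
   wall circ (array([0.59727547, 0.29625869]), np.float64(0.02638453479369671))
   enclosing ((596.4547729492188, 296.6113586425781), 30.607624053955078)
  jar zmax 0.10559872267992931 top bb mid [ 0.52268259 -0.28940808] [0.06162339 0.06168394] 133
   wall circ (array([ 0.52380662, -0.28691012]), np.float64(0.030889896927575596))
   enclosing
[... 497 characters left out ...]
3984375, 183.9679718017578), 87.39308166503906) [[508.70001220703125, -54.79999923706055], [692.5, -63.099998474121094], [698.5999755859375, 72.30000305175781], [514.9000244140625, 80.69999694824219]]
  cup zmax 0.06736435793895046 top bb mid [0.59601349 0.29801485] [0.0552675  0.05705708] 169
   wall circ (array([0.59563373, 0.2988137 ]), np.float64(0.026369590139738188))
   enclosing ((596.229736328125, 298.1791687011719), 28.93246841430664)
  jar zmax 0.09713123360030296 top bb mid [ 0.522104   -0.28766671] [0.05821157 0.0610518 ] 196
   wall circ (array([ 0.52192895, -0.28683215]), np.float64(0.03251948834152001))
   enclosing ((522.0952758789062, -283.46502685546875), 35.24738693237305)
```

Run:
```python
from h import *
from scipy.optimize import least_squares
for n in ["scene","side"]:
    H=np.load(n+"_house.npy"); H=H[(abs(H[:,0]-.59)<.1)&(abs(H[:,1]-.007)<.09)]
    c=np.array([.5895,.0067]);y=np.radians(-4); ex=np.array([np.cos(y),np.sin(y)]);ey=np.array([-ex[1],ex[0]])
    L=np.c_[(H[:,:2]-c)@ex,(H[:,:2]-c)@ey]
    a=L[(abs(L[:,1]-65)*0+abs(L[:,1]-.065)<.008)&(abs(L[:,0])<.06)]
    if len(a)>20:
        p=np.polyfit(a[:,0],a[:,1],1); print(n,"+y face slope deg",np.degrees(np.arctan(p[0])),"y off",p[1],len(a))
    b=L[(abs(L[:,0]-.075)<.008)&(abs(L[:,1])<.055)]
    if len(b)>20:
        p=np.polyfit(b[:,1],b[:,0],1); print(n,"hinge face slope",-np.degrees(np.arctan(p[0])),"x off",p[1],len(b))
d=load("side0.pkl");W=cloud(d)
c=np.array([.5895,.0067]);y=np.radians(-4); ex=np.array([np.cos(y),np.sin(y)]);ey=np.array([-ex[1],ex[0]])
for n in["scene","side"]:
    d=load(n+"0.pkl");P=cloud(d).reshape(-1,3);P=P[np.isfinite(P[:,0])]
    L=np.c_[(P[:,:2]-c)@ex,(P[:,:2]-c)@ey,P[:,2]]
    q=L[(L[:,0]<-.08)&(L[:,0]>-.14)&(abs(L[:,1])<.06)&(L[:,2]>.06)&(L[:,2]<.14)]
    print(n,len(q)); b=q[q[:,0]<-.1]; print(" bar",b.mean(0),b.min(0),b.max(0),np.median(b,0))
def R2(u): return u
th=.044;v=np.array([-.186,.022]);print("pred bar",.075+v[0]*np.cos(th)+v[1]*np.sin(th),.075-v[0]*np.sin(th)+v[1]*np.cos(th))
# overlay
def U(x,yy,z): return np.r_[c+ex*x+ey*yy,z]
for n in["scene","side"]:
    d=load(n+"0.pkl");f=cv2.resize(d["frame"][:,:,::-1],None,fx=4,fy=4,interpolation=cv2.INTER_CUBIC)
    def ln(A,B,col): 
        p=proj(d,np.array([A,B])); p=((p+.5)*4).astype(int); cv2.line(f,tuple(map(int,p[0])),tuple(map(int,p[1])),col,1)
    s=[(-.075,-.065),(.075,-.065),(.075,.065),(-.075,.065)]
    for i in range(4):
        j=(i+1)%4
        for z in(0,.075): ln(U(*s[i],z),U(*s[j],z),(0,255,0))
        ln(U(*s[i],0),U(*s[i],.075),(0,255,0))
        def F(x,yy,z): X=x-.075; return U(.075+X*np.cos(th)+z*np.sin(th),yy,.075-X*np.sin(th)+z*np.cos(th))
        ln(F(*s[i],.045),F(*s[j],.045),(0,0,255))
    ln(F(-.111,-.04,.022),F(-.111,.04,.022),(255,0,0))
    o=proj(d,U(0,0,.06))[0]*4; x0,y0=int(o[0])-260,int(o[1])-220
    cv2.imwrite(f"pics/{n}_ov.png",f[y0:y0+440,x0:x0+520])
```

```text
scene +y face slope deg 0.0285409057439261 y off 0.06337677744302256 293
scene hinge face slope -0.6434620580709361 x off 0.07430998980819985 191
side +y face slope deg 0.29957511790243285 y off 0.06518905146572947 610
scene 100
 bar [-0.10768499  0.0024803   0.10946403] [-0.11693883 -0.0446677   0.10214547] [-0.10057224  0.04463387  0.11574408] [-0.10702948  0.0027432   0.10967264]
side 233
 bar [-0.11044124  0.00626379  0.10901021] [-0.11684239 -0.04248439  0.10052615] [-0.10033788  0.04762458  0.11361298] [-0.11109775  0.00792526  0.10956815]
pred bar -0.10985229335696961 0.10516006698714132
```

View pics/scene_ov.png

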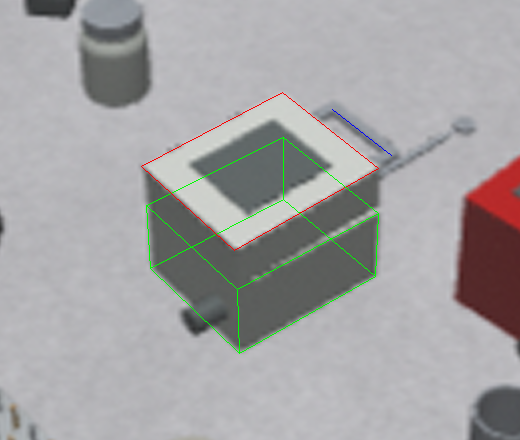

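View pics/side_ov.png

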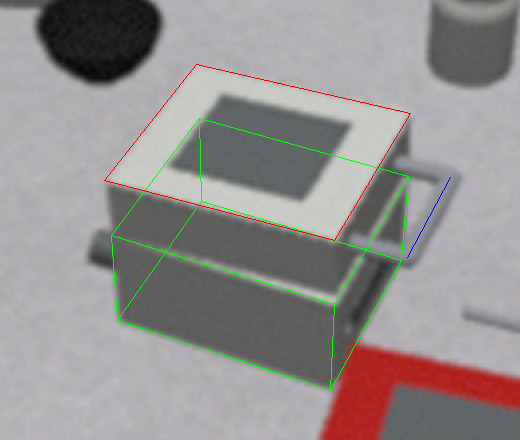

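The white unit is at scene (284,212). The red copy at (362,218) and the larger white box at (497,290) are excluded by colour and size, since I measured 153x134 mm for the unit against 150x130 given. The jar at (246,172) has a steel lid, is about 96 mm high and sits 302 mm off. The bottle at (143,185) is too far away. The cup at (343,268) is upright, about 66 mm high and 291 mm off. The grey cylinder at (475,37) is on another bench. The crops above confirm all three. Next I check whether the arm can reach the poses I need.

```bash
cat >> h.py <<'E'
from scipy.spatial.transform import Rotation as Rot
C=np.array([.5893,.0065]); YAW=np.radians(-4)
EX=np.array([np.cos(YAW),np.sin(YAW),0]);EY=np.array([-EX[1],EX[0],0]);EZ=np.array([0,0,1.])
def U(x,y,z): return np.r_[C,0]+EX*x+EY*y+EZ*z
CUP=np.array([.5962,.2975]); JAR=np.array([.5223,-.2868])
TGT=(C+JAR)/2
def quat(zdir,xdir):
    z=np.array(zdir)/np.linalg.norm(zdir); x=np.array(xdir)-np.dot(xdir,z)*z; x/=np.linalg.norm(x)
    q=Rot.from_matrix(np.c_[x,np.cross(z,x),z]).as_quat(); return np.r_[q[3],q[:3]]
def down(a,flip=0):
    "tool down, jaws along heading a (rad)"
    a+=np.pi*flip; return quat([0,0,-1],[np.cos(a),np.sin(a),0])
def barpos(th): return U(.075-.186*np.cos(th)+.022*np.sin(th),0,.075+.186*np.sin(th)+.022*np.cos(th))
def bartool(phi,flip=0):
    "tool pitched phi below the horizontal, along unit x"
    z=EX*np.cos(phi)-EZ*np.sin(phi); x=EX*np.sin(phi)+EZ*np.cos(phi); return quat(z,x*(-1)**flip), z
E
python3 - <<'E'
from h import *
from rig import arm
print("tgt",TGT)
f=lambda p,q:(lambda s:None if s is None else np.round(s,2).tolist())(arm.solve_ik(list(map(float,p)),list(map(float,q))))
for fl in(0,1):
  for a in (0,90,45,-45):
    print("cup",fl,a,f([*CUP,.02],down(np.radians(a),fl)),f([*TGT,.02],down(np.radians(a),fl)))
  print("plate",f(U(-.01,0,.072),down(YAW,fl)),f(U(-.01,0,.3),down(YAW,fl)),f([*TGT,.166],down(YAW,fl)))
  for phi in (20,30,40,50,60,75,90,105):
    q,z=bartool(np.radians(phi),fl)
    print("bar",fl,phi,*[f(barpos(th)+.012*z,q) for th in(.044,.8,1.6)])
d=load("wrist0.pkl");T=np.linalg.inv(d["world_to_cam"]);R=Rot.from_quat([0.8027,-0.5964,0,0]).as_matrix()
print("cam in tool",R.T@(T[:3,3]-np.array([.159,-.527,.205])))
E
```

```text
tgt [ 0.5558  -0.14015]
cup 0 0 [0.39, 0.77, 1.45, -0.0, 0.92, 0.39] [-0.33, 0.64, 1.72, -0.0, 0.78, -0.33]
cup 0 90 [0.39, 0.77, 1.45, -0.0, 0.92, -1.18] [-0.33, 0.64, 1.72, -0.0, 0.78, -1.9]
cup 0 45 [0.39, 0.77, 1.45, -0.0, 0.92, -0.39] [-0.33, 0.64, 1.72, -0.0, 0.78, -1.11]
cup 0 -45 [0.39, 0.77, 1.45, -0.0, 0.92, 1.18] [-0.33, 0.64, 1.72, -0.0, 0.78, 0.46]
plate [-0.07, 0.57, 1.68, -0.0, 0.89, 0.0] [-0.07, 0.33, 1.45, -0.0, 1.37, 0.0] [-0.33, 0.44, 1.63, -0.0, 1.08, -0.26]
bar 0 20 None None None
bar 0 30 None None None
bar 0 40 None None [-0.07, 0.3, 1.89, -0.02, 0.08, 0.02]
bar 0 50 None [-0.07, 0.11, 2.14, -0.01, 0.2, 0.01] [-0.07, 0.31, 1.77, -0.0, 0.36, 0.01]
bar 0 60 [-0.07, 0.26, 2.28, -0.02, 0.08, 0.02] [-0.07, 0.14, 2.02, -0.0, 0.46, 0.0] [-0.07, 0.35, 1.64, -0.0, 0.63, 0.0]
bar 0 75 [-0.07, 0.29, 2.11, -0.0, 0.48, 0.0] [-0.07, 0.22, 1.83, -0.0, 0.82, 0.0] [-0.07, 0.45, 1.42, -0.0, 1.01, 0.0]
bar 0 90 [-0.07, 0.39, 1.93, -0.0, 0.83, 0.0] [-0.07, 0.35, 1.64, -0.0, 1.15, 0.0] [-0.07, 0.58, 1.19, -0.0, 1.37, 0.0]
bar 0 105 [-0.07, 0.51, 1.75, 0.0, 1.14, 0.0] [-0.07, 0.49, 
[... 260 characters left out ...]
0.92, 2.75] [-0.33, 0.64, 1.72, -0.0, 0.78, 2.03]
cup 1 -45 [0.39, 0.77, 1.45, -0.0, 0.92, -1.96] [-0.33, 0.64, 1.72, -0.0, 0.78, -2.68]
plate None None None
bar 1 20 [-0.06, 0.71, 2.57, 3.15, 1.36, 0.0] [-0.07, 0.27, 2.41, 3.15, 0.76, -0.0] [-0.07, 0.36, 2.07, 3.15, 0.51, -0.0]
bar 1 30 [-0.07, 0.51, 2.54, 3.15, 0.96, -0.0] [-0.07, 0.16, 2.34, 3.15, 0.41, -0.01] [-0.07, 0.31, 1.99, 3.15, 0.21, -0.01]
bar 1 40 [-0.07, 0.36, 2.48, 3.15, 0.57, -0.0] [-0.07, 0.12, 2.25, 3.17, 0.09, -0.02] None
bar 1 50 [-0.07, 0.28, 2.39, 3.15, 0.22, -0.01] None None
bar 1 60 None None None
bar 1 75 None None None
bar 1 90 None None None
bar 1 105 None None None
cam in tool [-0.00053692 -0.08385779 -0.16931494]
```

Run:
```python
from h import *
from rig import arm,viewer
import pickle
q=down(0)
arm.goto([*CUP,.25],q); print(arm.get_clock())
arm.move_straight([*CUP,.075+.03],velocity=.25)
hit=arm.move_straight([*CUP,.018],velocity=.15,until_force=12); print(hit,arm.get_tcp_pos(),arm.get_contact_force())
arm.set_gripper(0.0); print(arm.get_grip_width(),arm.get_contact_force(),arm.get_clock())
p=arm.get_tcp_pos(); arm.move_straight([p[0],p[1],.25],velocity=.3); print(arm.get_grip_width(),arm.get_clock())
for n in["side"]:
    d=viewer.read_camera(n); pickle.dump(d,open(n+"1.pkl","wb")); cv2.imwrite(f"pics/{n}1.png",d["frame"][:,:,::-1])
```

```text
3.4167
False [0.59698496 0.2978345  0.01928395] [0.10012148 0.78746734 1.1191806 ]
0.6368773006193742 [-3.47374026 -1.06698817  9.03578077] 5.2917
0.6389070401043043 6.2167
```

View pics/side1.png

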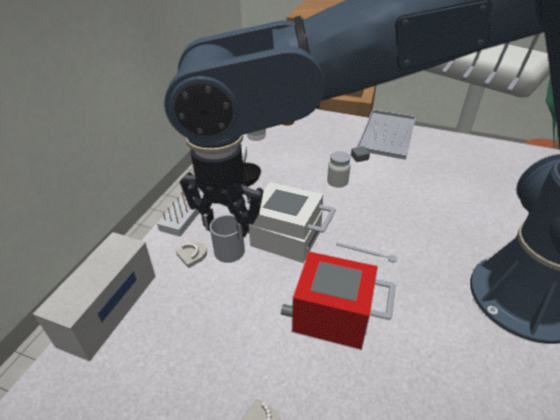

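The cup is in the gripper and upright at side (226,238). Now I place it.

Run:
```python
from h import *
from rig import arm,viewer
import pickle
q=down(0)
arm.goto([*TGT,.25],q); print(arm.get_clock())
arm.move_straight([*TGT,.05],velocity=.25); f0=arm.get_contact_force()
hit=arm.move_straight([*TGT,.0185],velocity=.06,until_force=6); print(hit,arm.get_tcp_pos(),arm.get_contact_force()-f0)
arm.wait(.2)
arm.set_gripper(1.0); print(arm.get_tcp_pos(),arm.get_clock())
arm.move_straight([*TGT,.20],velocity=.2)
p,z=None,None
qb,z=bartool(np.radians(75)); b=barpos(.044)
arm.goto(list(b-.10*z-np.array([0,0,0])),qb); print(arm.get_clock())
for n in["side","scene"]:
    d=viewer.read_camera(n); pickle.dump(d,open(n+"2.pkl","wb")); cv2.imwrite(f"pics/{n}2.png",d["frame"][:,:,::-1])
d=load("scene2.pkl")
for n in["side","scene"]:
    P=cloud(load(n+"2.pkl")).reshape(-1,3)
    Q=P[np.isfinite(P[:,0])&(np.hypot(P[:,0]-TGT[0],P[:,1]-TGT[1])<.045)&(P[:,2]>.01)&(P[:,2]<.075)]
    t=Q[Q[:,2]>.058]; print(n,"cup",(t.max(0)+t.min(0))/2,np.ptp(t,axis=0),len(t),Q[:,2].max())
    J=P[np.isfinite(P[:,0])&(np.hypot(P[:,0]-JAR[0],P[:,1]-JAR[1])<.06)&(P[:,2]>.085)]; print(" jar",(J.max(0)+J.min(0))/2)
```

```text
7.8833
True [ 0.55539017 -0.14011017  0.01980787] [-2.15544397  1.54664835  8.26243354]
[ 0.55499907 -0.13989224  0.01945506] 9.9583
11.8
side cup [ 0.55564476 -0.15162276  0.06233313] [0.05533763 0.03615578 0.00826138] 56 0.06646382302875675
 jar [ 0.514348   -0.28156185  0.09144328]
scene cup [ 0.55542107 -0.14174615  0.06327953] [0.05352027 0.05484943 0.01030937] 58 0.06843421756416512
 jar [ 0.52152663 -0.28850898  0.09442845]
```

View pics/side2.png

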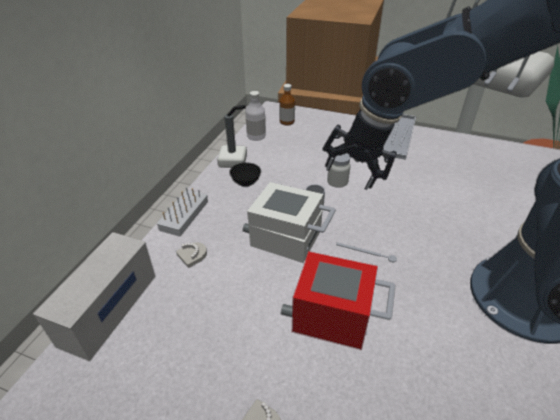

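View pics/scene2.png

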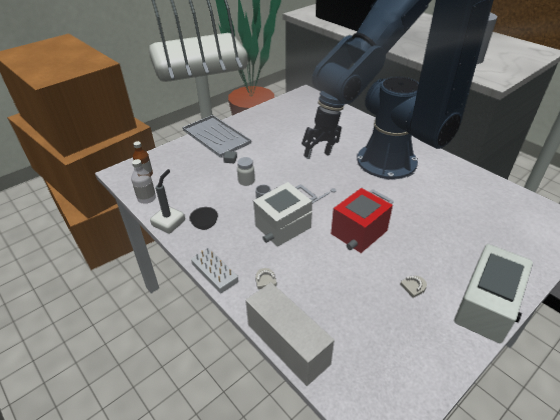

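The cup stands between the unit and the jar at scene (262,191), centre about (0.555,-0.140). The jar is unmoved. Next, a wrist look at the bar.

Run:
```python
from h import *
from rig import arm,viewer
import pickle
arm.set_gripper(.4)
d=viewer.read_camera("wrist"); pickle.dump(d,open("wrist3.pkl","wb"))
f=d["frame"][:,:,::-1].copy()
for th,c in((.044,(255,0,0)),):
    b=barpos(th); 
    for s in(-.04,0,.04):
        p=proj(d,b+EY*s)[0]; cv2.circle(f,(int(p[0]),int(p[1])),3,c,-1)
p=proj(d,arm.get_tcp_pos())[0]; cv2.circle(f,(int(p[0]),int(p[1])),3,(0,255,255),-1)
cv2.imwrite("pics/wrist3.png",f)
W=cloud(d).reshape(-1,3);W=W[np.isfinite(W[:,0])]
L=np.c_[(W-np.r_[C,0])@EX,(W-np.r_[C,0])@EY,W[:,2]]
q=L[(L[:,0]<-.1)&(L[:,0]>-.13)&(abs(L[:,1])<.03)&(L[:,2]>.07)&(L[:,2]<.13)]
print(len(q),q.mean(0),q.min(0),q.max(0)); b=barpos(.044)-np.r_[C,0]; print(b@EX,b[2],arm.get_clock())
```

```text
822 [-0.11171352  0.00080064  0.11048369] [-0.11671026 -0.02992264  0.1046342 ] [-0.10555833  0.02989849  0.11361623]
-0.10985229335696962 0.10516006698714132 12.5
```

View pics/wrist3.png

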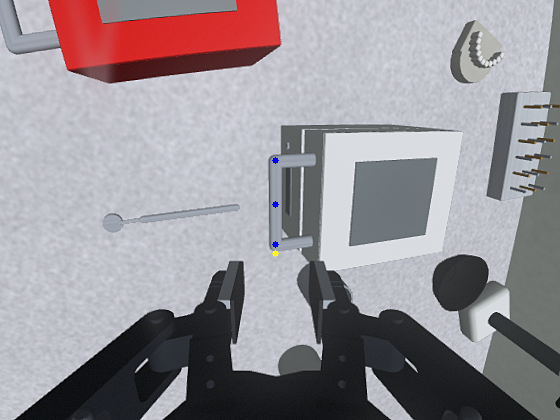

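The wrist view has the bar at about (275,205), right where I predicted, and within 2 mm by depth. Now I grip it and lift.

Run:
```python
from h import *
from rig import arm,viewer
import pickle
phi0=np.radians(75); qb,z=bartool(phi0); th0=.05; b=barpos(th0)-.001*EX
hit=arm.move_straight(list(b+.018*z),velocity=.1,until_force=10); print(hit,arm.get_contact_force(),arm.get_tcp_pos())
if not hit:
    arm.set_gripper(0.); print("w",arm.get_grip_width()*85,arm.get_contact_force(),arm.get_clock())
    for th in np.linspace(th0,1.64,14)[1:]:
        ph=phi0+np.radians(10)*(th/1.64)
        qb,z=bartool(ph)
        hit=arm.move_straight(list(barpos(th)+.018*z),qb,velocity=.12,until_force=50)
        print(round(th,2),hit,arm.get_contact_force().round(1),round(arm.get_grip_width()*85,1),arm.get_clock())
        if hit: break
    d=viewer.read_camera("side"); pickle.dump(d,open("side4.pkl","wb")); cv2.imwrite("pics/side4.png",d["frame"][:,:,::-1])
```

```text
False [0.48279619 0.14533835 0.22233659] [0.4837927  0.01389164 0.08938959]
w 0.039641459453500394 [-0.72048001 -0.43085586 -0.00511106] 14.2417
0.17 False [-0.8 -0.2 -0.5] -0.1 14.5833
0.29 False [-0.6 -0.   0.2] -0.2 14.925
0.42 False [ 0.1 -0.2 -0.1] -0.1 15.2667
0.54 False [-0.6 -0.7  0.6] -0.4 15.6083
0.66 False [-0.9  0.4  0.6] -0.2 15.95
0.78 False [-0.4  0.3  0.1] 0.1 16.2917
0.91 False [-1.  -0.2 -1.4] 0.0 16.6333
1.03 False [-0.8  0.6 -0.5] -0.4 16.975
1.15 False [ 0.  -0.3 -0. ] 0.0 17.3167
1.27 False [-0.   0.6 -0.7] 0.0 17.6583
1.4 False [ 0.3 -0.  -0.2] -0.0 18.0
1.52 False [-0.6 -0.3 -0.9] 0.0 18.3417
1.64 False [-0.7 -0.8 -0.8] -0.0 18.6833
```

```bash
ls pics/side4.png
```

```text
pics/side4.png
```

View pics/side4.png

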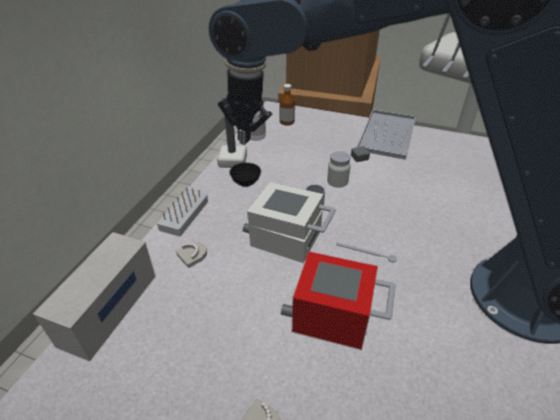

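The gripper closed to 0, so the grasp missed, and the flap still looks nearly closed. I go back and look at the pose before closing.

Run:
```python
from h import *
from rig import arm,viewer
import pickle
phi0=np.radians(75); qb,z=bartool(phi0); b=barpos(.05)-.001*EX
arm.set_gripper(.4); print(arm.get_grip_width())
arm.goto(list(b-.06*z),qb)
d=viewer.read_camera("wrist"); cv2.imwrite("pics/wrist5a.png",d["frame"][:,:,::-1])
hit=arm.move_straight(list(b+.018*z),velocity=.1,until_force=10); print(hit,arm.get_tcp_pos(),b+.018*z)
d=viewer.read_camera("wrist"); pickle.dump(d,open("wrist5.pkl","wb"));f=d["frame"][:,:,::-1].copy()
cv2.imwrite("pics/wrist5.png",f)
d=viewer.read_camera("side"); pickle.dump(d,open("side5.pkl","wb"));f=d["frame"][:,:,::-1].copy()
p=proj(d,b)[0];print(p,proj(d,arm.get_tcp_pos())[0])
x,y=int(p[0]),int(p[1]); cv2.imwrite("pics/side5.png",cv2.resize(f[y-70:y+40,x-70:x+70],None,fx=5,fy=5,interpolation=cv2.INTER_CUBIC))
print(arm.get_clock())
```

```text
0.401309088390742
False [0.48380671 0.01389264 0.08929559] [0.48354897 0.01389483 0.08888197]
[327.81084543 219.14581951] [325.39162112 223.71744749]
21.25
```

View pics/wrist5.png

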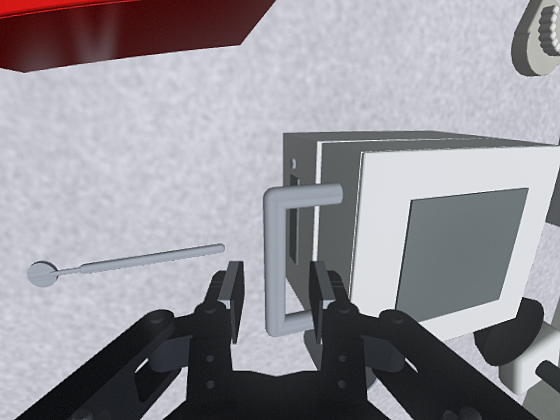

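View pics/side5.png

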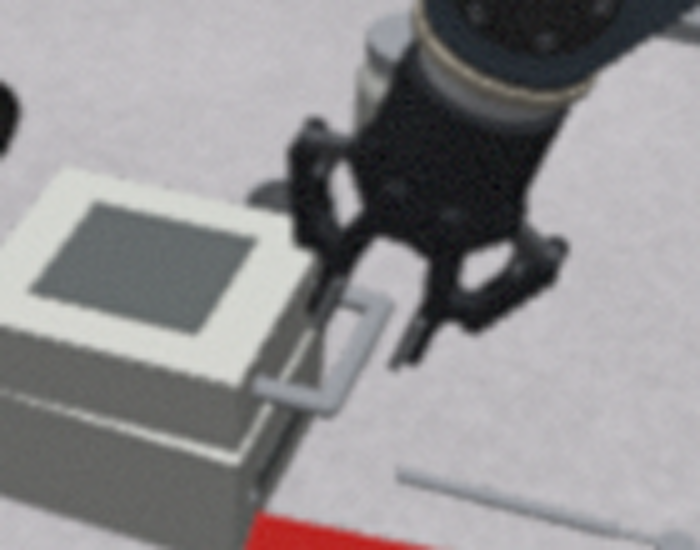

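Run:
```python
from h import *
from rig import arm
tcp=np.array(arm.get_tcp_pos());q=arm.get_eef_rot();R=Rot.from_quat([*q[1:],q[0]]).as_matrix()
for n in ("wrist5","side5"):
    d=load(n+".pkl");W=cloud(d);T=(W-tcp)@R
    if n=="wrist5":
        for nm,u,v in[("Lpad tip",241,266),("Lpad tip2",234,268),("Lpad low",236,330),("Rpad tip",314,268),("Rtip2",322,268),("Rpad low",324,330),("bar",270,220),("bar",270,300),("bar",270,320)]: print(nm,u,v,(T[v,u]*1000).round(1))
    else:
        b=barpos(.05);print("pred bar tool",((b-tcp)@R*1000).round(1))
        t=T.reshape(-1,3)*1000; m=np.isfinite(t[:,0])&(abs(t[:,1])<15)&(abs(t[:,0])<45)&(t[:,2]>-45)&(t[:,2]<10)
        for r in t[m].round(0)[::3]: print(r.tolist(),end=" ")
```

```text
Lpad tip 241 266 [-16.3 -11.6 -37.4]
Lpad tip2 234 268 [-19.4 -11.6 -39.4]
Lpad low 236 330 [-16.5   5.6 -62.3]
Rpad tip 314 268 [ 18.7 -11.  -38.2]
Rtip2 322 268 [ 22.5 -11.1 -38.4]
Rpad low 324 330 [ 19.4  -1.5 -70.7]
bar 270 220 [ -2.5 -29.9 -23.1]
bar 270 300 [ -2.9  17.6 -23.1]
bar 270 320 [ -3.   31.7 -22.4]
pred bar tool [  0.5  -0.  -17.2]
[43.0, 15.0, -26.0] [45.0, 6.0, -26.0] [39.0, 14.0, -23.0] [40.0, 9.0, -23.0] [27.0, -7.0, -45.0] [40.0, 3.0, -24.0] [31.0, -6.0, -39.0] [43.0, -6.0, -27.0] [38.0, 10.0, -16.0] [25.0, -8.0, -40.0] [42.0, -11.0, -29.0] [37.0, 9.0, -14.0] [24.0, -12.0, -41.0] [18.0, -11.0, -45.0] [39.0, -7.0, -23.0] [23.0, -13.0, -39.0] [40.0, -11.0, -22.0] [35.0, 11.0, -5.0] [20.0, -14.0, -39.0] [37.0, -2.0, -13.0] [23.0, -13.0, -32.0] [5.0, 14.0, -20.0] [38.0, -10.0, -15.0] [33.0, 11.0, 0.0] [4.0, 10.0, -21.0] [-3.0, 14.0, -22.0] [33.0, 4.0, -2.0] [3.0, 6.0, -22.0] [-4.0, 10.0, -22.0] [34.0, -2.0, -3.0] [4.0, 3.0, -19.0] [-3.0, 7.0, -21.0] [33.0, -2.0, -1.0] [5.0, -3.0, -21.0] [-2.0, 3.0, -20.0] [-17.0, -10.0, -42.0] [34.0, -11.0, -4.0] [3.0, -5.0, -20.0] [-3.0, -3.0, -23.0] [-20.0, -9.0, -40.0] [-28.0, -7.0, -44.0] [29.0, 2.0, 9.0] [0.0, -10.0, -23.0] [-6.0, 2.0, -17.0] [-21.0, -12.0, -40.0] [-27.0, -7.0, -39.0] [30.0, -4.0, 8.0] [1.0, -14.0, -22.0] [-5.0, -8.0, -22.0] [-22.0, -12.0, -37.0] [-28.0, -6.0, -36.0] [-4.0, -13.0, -22.0] [-19.0, -10.0, -29.0] [30.0, -10.0, 9.0] [29.0, -13.0, 9.0]
```

Both cameras put the real fingertips about 30 mm behind the reported TCP, while the bar is where I predicted. I'll measure the tips with the gripper shut before trying again.

```bash
python3 - <<'E'
from h import *
from rig import arm,viewer
import pickle
phi0=np.radians(75); qb,z=bartool(phi0); b=barpos(.05)-.001*EX
arm.move_straight(list(b-.05*z),velocity=.15)
for g in (.4,.0):
    arm.set_gripper(g)
    tcp=np.array(arm.get_tcp_pos());q=arm.get_eef_rot();R=Rot.from_quat([*q[1:],q[0]]).as_matrix()
    for n in("wrist","side","scene"):
        d=viewer.read_camera(n); pickle.dump((d,tcp,R),open(f"{n}6_{g}.pkl","wb"))
        t=((cloud(d)-tcp)@R).reshape(-1,3)*1000
        m=np.isfinite(t[:,0])&(abs(t[:,1])<16)&(abs(t[:,0])<35)&(t[:,2]>-80)&(t[:,2]<8)
        zz=np.sort(t[m][:,2]); print(g,n,"TCPz range: top values",zz[-12:].round(1))
        if n!="scene": 
            f=d["frame"][:,:,::-1].copy(); p=proj(d,tcp)[0]; cv2.circle(f,(int(p[0]),int(p[1])),2,(0,255,255),-1)
            x,y=int(p[0]),min(int(p[1]),300); x0=max(x-80,0);y0=max(y-80,0);cv2.imwrite(f"pics/{n}6_{g}.png",cv2.resize(f[y0:y0+130,x0:x0+160],None,fx=3,fy=3))
print(arm.get_clock())
E
cd pics; python3 -c "
import cv2,numpy as np
r=[cv2.imread(f) for f in('wrist6_0.4.png','wrist6_0.0.png','side6_0.4.png','side6_0.0.png')]
h=min(i.shape[0] for i in r);w=min(i.shape[1] for i in r);r=[cv2.resize(i[:h,:w],None,fx=.8,fy=.75) for i in r]
cv2.imwrite('m6.png',np.vstack([np.hstack(r[:2]),np.hstack(r[2:])]))"
```

```text
0.4 wrist TCPz range: top values [-28.2 -28.2 -28.2 -28.1 -27.8 -27.8 -27.7 -27.7 -27.7 -27.3 -27.3 -26.9]
0.4 side TCPz range: top values [-33.4 -33.  -32.3 -32.2 -32.1 -31.8 -31.7 -30.4 -30.2 -30.2 -29.4 -28. ]
0.4 scene TCPz range: top values [-33.8 -33.8 -31.8 -31.8 -31.8 -31.1 -30.7 -30.5 -29.9 -29.9 -29.1 -25.3]
0.0 wrist TCPz range: top values [-30.8 -30.7 -30.6 -30.5 -30.5 -30.5 -30.2 -30.1 -30.1 -30.1 -30.  -30. ]
0.0 side TCPz range: top values [-32.9 -32.8 -32.6 -32.2 -31.8 -31.7 -31.5 -31.3 -30.6 -30.  -27.8 -27.1]
0.0 scene TCPz range: top values [-34.7 -34.2 -33.6 -33.5 -33.5 -32.5 -32.4 -29.1 -29.  -28.4 -28.2 -27.5]
22.7917
```

View pics/m6.png

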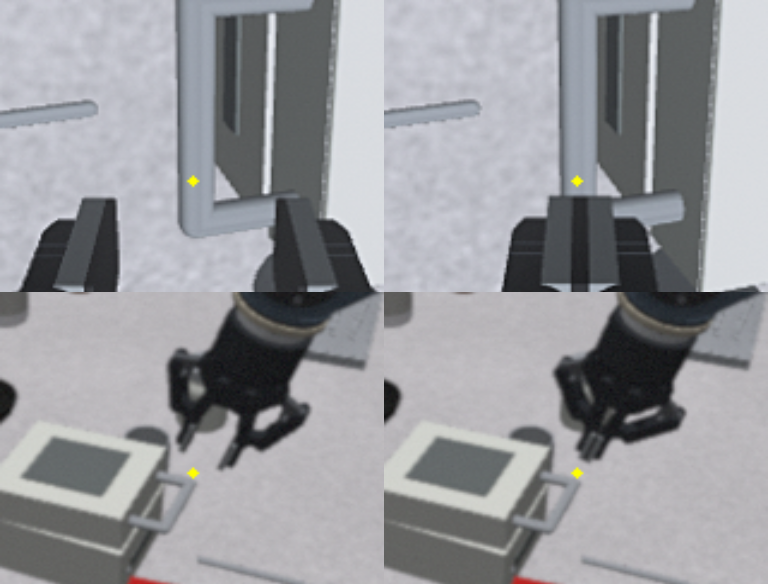

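The real fingertips are about 29 mm short of the reported TCP, and all three cameras agree. I'll use that offset for everything from here, so the grasp point is 48 mm behind the reported TCP, and retry the bar.

```bash
cat >> h.py <<'E'
TIP=.029
E
python3 - <<'E'
from h import *
from rig import arm,viewer
import pickle,sys
phi0=np.radians(80); qb,z=bartool(phi0); th0=.05; b=barpos(th0)-.001*EX
OFF=TIP+.016
arm.set_gripper(.32)
arm.move_straight(list(b-.02*z),qb,velocity=.15)
hit=arm.move_straight(list(b+OFF*z),velocity=.08,until_force=8); print(hit,arm.get_contact_force(),arm.get_tcp_pos())
if not hit:
    arm.set_gripper(0.); print("w",arm.get_grip_width()*85,arm.get_contact_force(),arm.get_clock())
d=viewer.read_camera("side"); f=d["frame"][:,:,::-1].copy(); cv2.imwrite("pics/side7.png",cv2.resize(f[130:280,220:400],None,fx=4,fy=4,interpolation=cv2.INTER_CUBIC))
E
```

```text
False [ 0.21430519 -0.07418345 -0.15697802] [0.48689804 0.01367362 0.06234394]
w 9.742638124794544 [-6.08281309 -0.81358717  2.71163854] 24.775
```

View pics/side7.png

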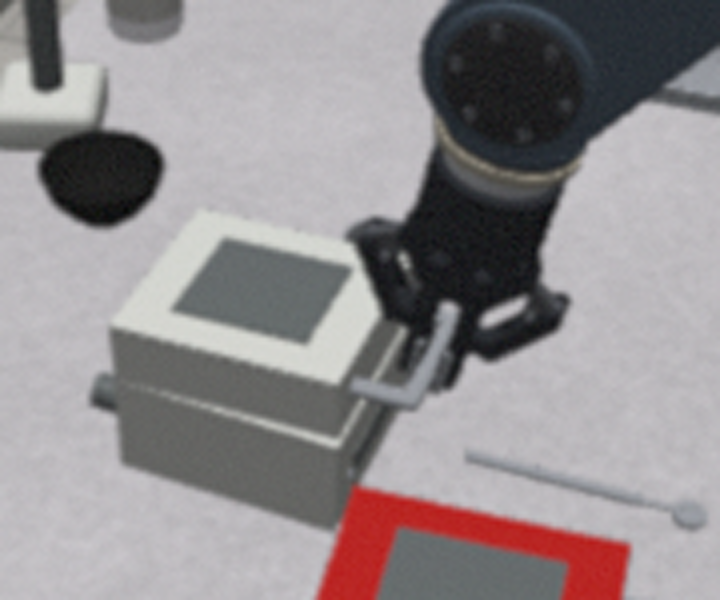

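The bar is between the pads at crop (425,360), with width about 10-12 mm. Now I lift.

Run:
```python
from h import *
from rig import arm,viewer
import pickle
phi0=np.radians(80); th0=.05; OFF=TIP+.016
for th in np.linspace(th0,1.66,14)[1:]:
    ph=phi0+np.radians(8)*(th/1.64)
    qb,z=bartool(ph)
    hit=arm.move_straight(list(barpos(th)+OFF*z),qb,velocity=.12,until_force=50)
    w=arm.get_grip_width()*85
    print(round(th,2),hit,arm.get_contact_force().round(1),round(w,1),arm.get_clock())
    if hit or w<6: break
d=viewer.read_camera("side"); pickle.dump(d,open("side8.pkl","wb")); cv2.imwrite("pics/side8.png",d["frame"][:,:,::-1])
```

```text
0.17 False [-12.9   1.3   3.9] 10.0 25.1667
0.3 False [-16.2   0.2   6. ] 9.9 25.5083
0.42 False [-23.    0.1  12.1] 9.9 25.85
0.55 False [-32.6   2.3  23.9] 9.9 26.1917
0.67 False [-40.    1.7  38. ] 9.8 26.5333
0.79 False [-28.    2.2  38.2] 9.8 26.875
0.92 False [-15.2   2.3  28.3] 9.6 27.2167
1.04 False [-10.1   2.1  29. ] 9.9 27.5583
1.16 False [-4.2  1.  16.5] 9.8 27.9
1.29 False [-0.4  2.1 12.2] 9.5 28.2417
1.41 False [ 1.1  2.  12.7] 9.7 28.5833
1.54 False [1.3 2.6 7.4] 9.7 28.925
1.66 False [1.4 2.2 7.6] 9.5 29.2667
```

View pics/side8.png

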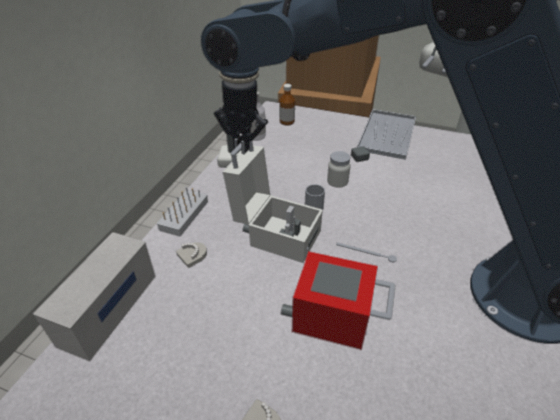

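The flap is up, standing at side (247,185), and the plate tab shows at (291,215). I release, retract and measure the plate.

Run:
```python
from h import *
from rig import arm,viewer
import pickle
arm.set_gripper(.4)
qb,z=bartool(np.radians(88)); p=np.array(arm.get_tcp_pos())
arm.move_straight(list(p-.09*z),velocity=.2)
q=down(YAW)
p=U(-.01,0,.30); arm.goto(list(p-EX*.04+EY*0),q)
print(arm.get_clock())
for n in["side","scene","wrist"]:
    d=viewer.read_camera(n); pickle.dump(d,open(n+"9.pkl","wb")); f=d["frame"][:,:,::-1].copy()
    P=cloud(d).reshape(-1,3);P=P[np.isfinite(P[:,0])];L=np.c_[(P-np.r_[C,0])@EX,(P-np.r_[C,0])@EY,P[:,2]]
    m=(abs(L[:,0]+.01)<.03)&(abs(L[:,1])<.04)&(L[:,2]>.08)&(L[:,2]<.115); t=L[m]
    if len(t): print(n,"tab",t.min(0),t.max(0),len(t)); tt=t[t[:,2]>.1]; print("  top",tt.min(0),tt.max(0),tt.mean(0),len(tt))
    m=(L[:,0]>.05)&(L[:,0]<.09)&(abs(L[:,1])<.055)&(L[:,2]>.09)&(L[:,2]<.21)
    k=L[m]
    if len(k)>50: s=np.polyfit(k[:,2],k[:,0],1); print("  flap under-face slope",s,"theta",np.pi/2+np.arctan(s[0]),len(k))
    m=(L[:,0]>.1)&(L[:,0]<.14)&(abs(L[:,1])<.055)&(L[:,2]>.09)&(L[:,2]<.21)
    k=L[m]
    if len(k)>50: s=np.polyfit(k[:,2],k[:,0],1); print("  flap top-face slope",s,"theta",np.pi/2+np.arctan(s[0]),len(k))
    if n!="wrist":
        o=proj(d,U(0,0,.12))[0]; x,y=int(o[0]),int(o[1]); f=cv2.resize(f[y-75:y+55,x-80:x+80],None,fx=4,fy=4,interpolation=cv2.INTER_CUBIC)
    cv2.imwrite(f"pics/{n}9.png",f)
```

```text
30.9583
side tab [-0.01743777 -0.01145796  0.08021308] [-0.00492973  0.01549147  0.10750459] 89
  top [-0.01721982 -0.01145796  0.10015908] [-0.00519037  0.0147982   0.10750459] [-0.01112855  0.00296924  0.10454944] 41
  flap top-face slope [0.10373587 0.10922313] theta 1.674162478782879 308
scene tab [-0.01744078 -0.0138263   0.08006296] [-0.00258793  0.01455447  0.11105983] 53
  top [-0.01744078 -0.01213683  0.10001488] [-0.00269997  0.01455447  0.11105983] [-0.00925113  0.00088829  0.10532113] 24
  flap top-face slope [0.09904276 0.11291925] theta 1.6695171309270034 428
wrist tab [-0.0165358  -0.01099565  0.08039045] [-0.00447968  0.01286711  0.10842473] 268
  top [-0.0165358  -0.01099565  0.10014539] [-0.00447968  0.01271178  0.10842473] [-0.01074121  0.00108228  0.10629167] 214
  flap top-face slope [0.10364923 0.10850313] theta 1.6740767587365137 3181
```

View pics/side9.png

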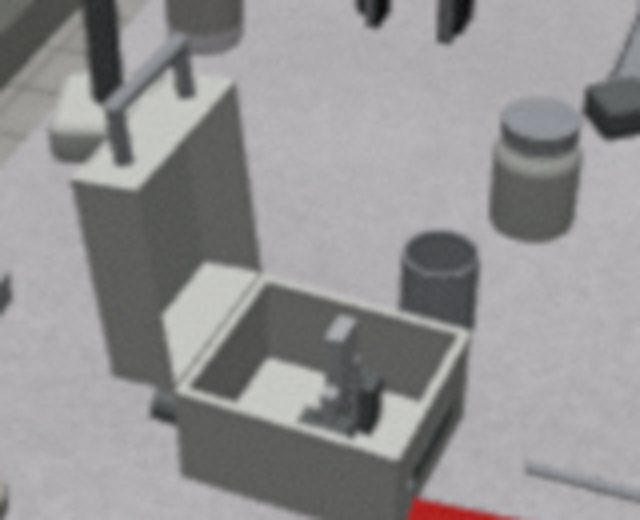

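View pics/wrist9.png

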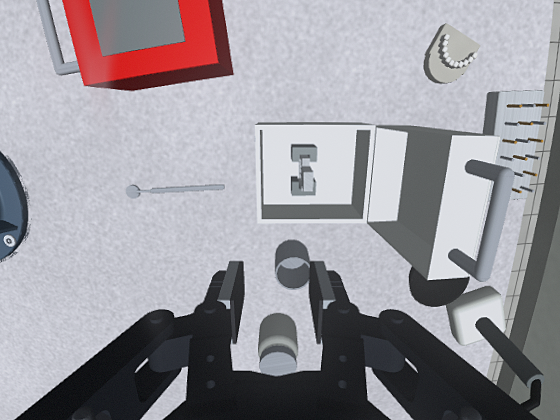

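The flap stands at about 1.67 rad by itself, and the plate tab is at unit (-10.7, +1, top ~107 mm), as specified. Now I grasp and draw it.

Run:
```python
from h import *
from rig import arm,viewer
import pickle
q=down(YAW)
g=lambda z:list(U(-.0106,.001,z))
arm.move_straight(g(.20),q,velocity=.2)
arm.move_straight(g(.10),velocity=.15)
hit=arm.move_straight(g(.043),velocity=.08,until_force=8); print(hit,arm.get_tcp_pos(),arm.get_contact_force())
if not hit:
    arm.set_gripper(0.); print("w",arm.get_grip_width()*85,arm.get_contact_force(),arm.get_tcp_pos(),arm.get_clock())
d=viewer.read_camera("side"); f=d["frame"][:,:,::-1].copy(); o=proj(d,U(0,0,.12))[0]; x,y=int(o[0]),int(o[1])
cv2.imwrite("pics/side10.png",cv2.resize(f[y-75:y+55,x-80:x+80],None,fx=4,fy=4,interpolation=cv2.INTER_CUBIC))
```

```text
False [0.57909422 0.00821494 0.04330546] [ 1.0169197  -0.56493854 -0.27269524]
w 11.132368586472051 [-0.34826685 -0.40728834  4.0589904 ] [0.57919801 0.00823289 0.04356696] 33.7833
```

View pics/side10.png

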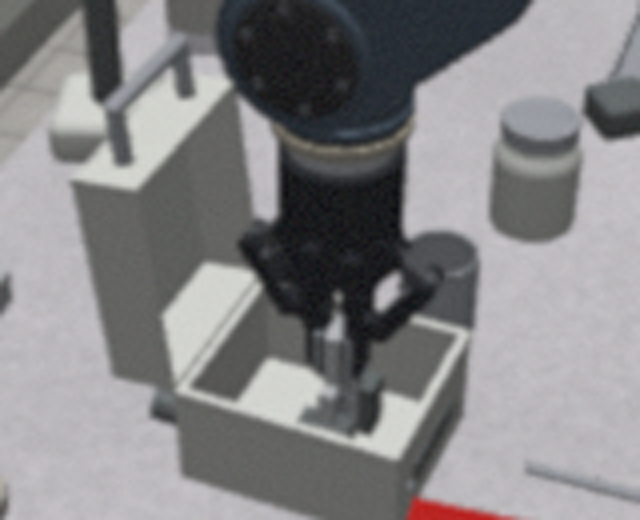

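The tab is gripped at crop (335,340). Lifting slowly.

Run:
```python
from h import *
from rig import arm,viewer
import pickle
p=np.array(arm.get_tcp_pos()); 
hit=arm.move_straight([p[0],p[1],.12],velocity=.06,until_force=20); print(hit,arm.get_contact_force(),arm.get_grip_width()*85)
if not hit:
    arm.move_straight([p[0],p[1],.24],velocity=.15)
    arm.move_straight([*(np.array([.5552,-.1403])),.24],velocity=.15)
    print(arm.get_contact_force(),arm.get_grip_width()*85,arm.get_tcp_pos())
    arm.move_straight([.5552,-.1403,.17],velocity=.1); arm.wait(.5)
print(arm.get_clock())
tcp=np.array(arm.get_tcp_pos())
for n in["side","scene","wrist"]:
    d=viewer.read_camera(n); pickle.dump(d,open(n+"11.pkl","wb")); f=d["frame"][:,:,::-1].copy()
    if n!="wrist":
        o=proj(d,tcp)[0]; x,y=int(o[0]),int(o[1]); x0=max(x-80,0);y0=max(y-65,0); f=cv2.resize(f[y0:y0+130,x0:x0+160],None,fx=4,fy=4,interpolation=cv2.INTER_CUBIC)
    cv2.imwrite(f"pics/{n}11.png",f)
    P=cloud(d).reshape(-1,3);P=P[np.isfinite(P[:,0])]
    L=np.c_[(P-tcp)@EX,(P-tcp)@EY,P[:,2]]
    k=L[(abs(L[:,0])<.03)&(abs(L[:,1])<.04)&(L[:,2]>.115)&(L[:,2]<.2)]; print(n,"plate",len(k))
    for a,b in((.12,.14),(.14,.16),(.16,.18),(.18,.2)):
        s=k[(k[:,2]>=a)&(k[:,2]<b)]; 
        if len(s): print("  ",a,s[:,:2].min(0).round(4),s[:,:2].max(0).round(4),len(s))
    if len(k): print("  zmin",np.sort(k[:,2])[:5].round(4))
    t=P[(np.hypot(P[:,0]-.5552,P[:,1]+.1403)<.045)&(P[:,2]>.058)&(P[:,2]<.075)]
    if len(t): print("  cup rim",((t.max(0)+t.min(0))/2).round(4),np.ptp(t,axis=0).round(3),len(t))
```

```text
False [-0.18356275  0.05241229 -1.10262705] 11.32200045942243
[-0.42761582  0.12094929  0.10433224] 11.469082767192194 [ 0.55528677 -0.1396736   0.2399676 ]
38.7167
side plate 186
   0.12 [-0.0049 -0.0197] [0.0044 0.0224] 27
   0.14 [-0.0053 -0.0222] [0.0052 0.0237] 54
   0.16 [-0.0049 -0.022 ] [0.0053 0.0247] 57
   0.18 [-0.0119 -0.0038] [0.0114 0.0245] 48
  zmin [0.1296 0.1305 0.1317 0.132  0.1336]
  cup rim [ 0.5558 -0.1383  0.0639] [0.056 0.057 0.012] 107
scene plate 136
   0.12 [-0.0042 -0.0244] [0.0074 0.0211] 16
   0.14 [-0.0056 -0.0235] [0.0092 0.024 ] 47
   0.16 [-0.0026 -0.0217] [0.0093 0.0226] 42
   0.18 [-0.0089 -0.0191] [0.0123 0.0242] 31
  zmin [0.1323 0.1336 0.1337 0.134  0.1358]
  cup rim [ 0.543  -0.1397  0.0645] [0.029 0.058 0.012] 30
wrist plate 1029
   0.12 [-0.0045  0.0207] [0.0052 0.0215] 35
   0.14 [-0.0044  0.0206] [0.0054 0.0216] 151
   0.16 [-0.0046  0.0206] [0.0054 0.0216] 202
   0.18 [-0.0053  0.01  ] [0.0061 0.0219] 641
  zmin [0.1337 0.1343 0.1346 0.1346 0.1349]
  cup rim [ 0.5557 -0.1399  0.0629] [0.055 0.054 0.01 ] 667
```

View pics/side11.png

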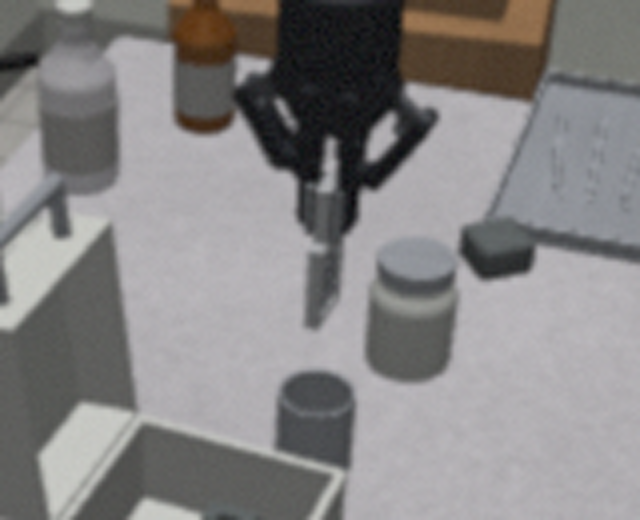

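View pics/scene11.png

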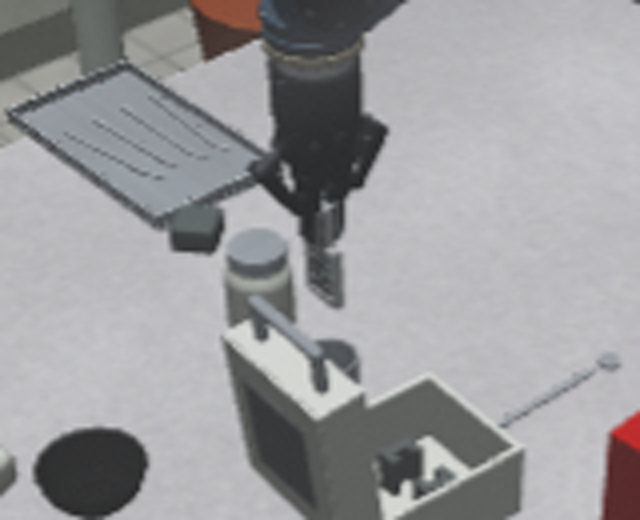

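View pics/wrist11.png

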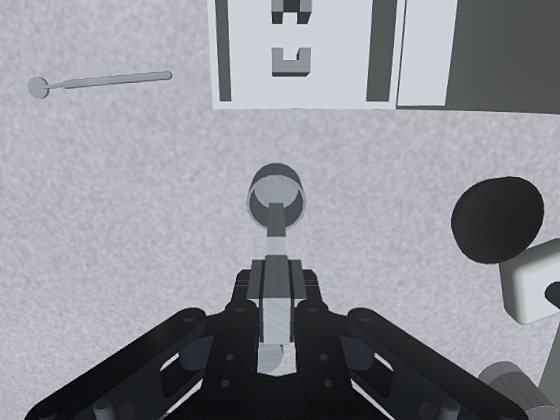

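Run:
```python
from h import *
from rig import arm,viewer
arm.move_straight([.5555,-.1394,.136],velocity=.06); arm.wait(1.0)
tcp=np.array(arm.get_tcp_pos()); print(tcp,np.abs(arm.get_qd()).max(),arm.get_contact_force(),arm.get_grip_width()*85,arm.get_clock())
for n in["side","wrist","scene"]:
    d=viewer.read_camera(n); 
    if n=="side": cv2.imwrite("pics/side12.png",d["frame"][:,:,::-1])
    P=cloud(d).reshape(-1,3);P=P[np.isfinite(P[:,0])]
    L=np.c_[(P-tcp)@EX,(P-tcp)@EY,P[:,2]]
    k=L[(abs(L[:,0])<.03)&(abs(L[:,1])<.04)&(L[:,2]>.085)&(L[:,2]<.145)]; print(n,k.min(0).round(4),k.max(0).round(4))
    t=P[(np.hypot(P[:,0]-.5552,P[:,1]+.1403)<.045)&(P[:,2]>.058)&(P[:,2]<.075)]
    print("  cup rim",((t.max(0)+t.min(0))/2).round(4),np.ptp(t,axis=0).round(3))
    J=P[(np.hypot(P[:,0]-JAR[0],P[:,1]-JAR[1])<.06)&(P[:,2]>.085)&(P[:,2]<.11)]; print(" jar",((J.max(0)+J.min(0))/2).round(4))
```

```text
[ 0.55550916 -0.13939443  0.13599591] 0.0011027369085221982 [-0.3879046 -0.0884081 -1.7597907] 10.913098540291106 40.5833
side [-0.005  -0.0236  0.0972] [0.0061 0.0255 0.1449]
  cup rim [ 0.5557 -0.1395  0.0627] [0.056 0.057 0.009]
 jar [ 0.5218 -0.2862  0.0918]
wrist [-0.0046  0.0205  0.0999] [0.0054 0.0217 0.145 ]
  cup rim [ 0.5554 -0.1401  0.0627] [0.055 0.054 0.009]
 jar [ 0.5406 -0.2741  0.0913]
scene [-0.0057 -0.0257  0.0962] [0.0083 0.0259 0.1447]
  cup rim [ 0.5409 -0.1407  0.0621] [0.027 0.054 0.007]
 jar [ 0.5243 -0.2897  0.095 ]
```

View pics/side12.png

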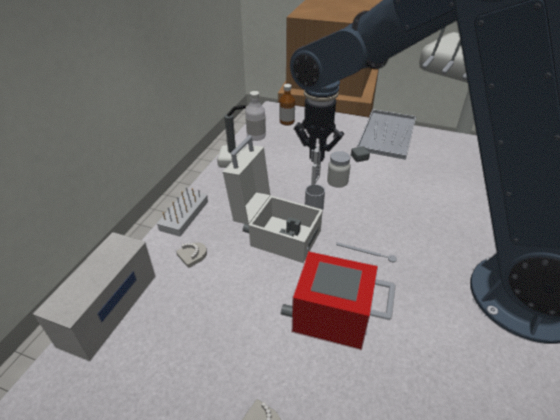

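The plate at side (316,165) is held upright over the cup at (314,196), with its foot about 33 mm above the rim. The flap is open and nothing else has moved. Handing in.

```bash
python3 -c "
from rig import job,arm
job.job_done(); print(arm.get_clock())"
```

```text
the job is handed in; nothing more can be done
the job is handed in; nothing more can be done
```

I handed the job in at about 41 s with every step done in the order asked: cup placed and released, flap raised, plate drawn and held still over the cup.

- **Cup:** it stands upright about 1 mm from the midpoint between the unit and the jar, at (0.5555, -0.140).
- **Flap:** it stayed up by itself at about 1.67 rad after I let go of the bar.
- **Plate:** it is gripped by the tab, upright and centred on the cup to within about 1 mm. Its foot is about 33 mm above the rim.
- **Other objects:** the jar is where it was, within measuring error. The side view shows nothing else shifted; I did not measure the other objects.

**Readings that disagreed:**
- **First bar grasp:** it closed on nothing. All three cameras showed the real fingertips about 29 mm short of the reported TCP. I corrected for that offset, and the second try held.
- **Lift force:** the force on the tool peaked at about 55 N mid-lift, below the 120 N limit.
- **Last camera check:** one wrist-camera jar reading and two scene-camera cup-rim readings were off, because those views were partly blocked. The other views agreed with each other.

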